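# Clamp an empty flat bottle in the filling station

## Robot

A 6-joint arm with a two-finger parallel gripper is mounted at the origin on the work surface. World frame = base frame: x ahead of the robot, y to its left, z up, the work surface at z = 0. Lengths are in mm, angles in rad, forces in N, time in s.
With the tool pointing down it reaches from about 375 to 975 mm from the base axis. Payload 3.8 kg.
Tool frame: the origin (TCP) lies between the finger pads; the fingertips stand robot.finger_overhang ahead of it and the grasp point (between the pads) lies 5 mm behind it (robot.finger_overhang is the distance from the TCP to the fingertips, in mm); z points along the fingers, y is the line along which they close (so a half turn about z gives the same grasp; the last joint's range is limited). The gripper opens to 85 mm and grips with 20 to 120 N. Pads are 22 mm wide; open, the fingers measure 114 mm over their backs; the gripper's body (76 mm by 85 mm) begins 54 mm behind the grasp point. The pads swing forward as they close: fully open they stand 13 mm farther back than shut.
Start: joints at [1.211, 0.264, 1.604, -0, 1.274, -0.037], TCP at [214.123, 640.132, 245.28] pointing down, gripper open.
Joint ranges: [-2.63, 2.63], [-0.94, 2.18], [0.31, 2.57], [-1.31, 4.45], [0, 2.66], [-2.55, 2.55]. Speed limits (rad/s): [2.57, 2.57, 3.14, 3.14, 3.14, 3.14].

## Interface

Orientations are given as a rotation vector (axis times angle).
In Python, from station import robot gives the robot as it stands. The module is installed in compiled form; this text tells all that it offers.
- The arm moves only by the tool jog_arm, never from a script. Its argument "plan" is a list of rows, each an object of numbers: "claw": the opening, from 0 (shut) to 1 (fully open); "tx", "ty", "tz": the shift along the tool's x, y, z as a fraction of full scale; "wx", "wy", "wz": the turn, a rotation vector about the tool's x, y, z as a fraction of full scale. In form: [{"claw": .., "tx": .., "ty": .., "tz": .., "wx": .., "wy": .., "wz": ..}, ...]. A call has 1 to 20 rows; each row is the pose to reach, as a shift and turn from the pose commanded when the call began, along the tool's axes at that moment; what a row does not reach only later rows make up. Full scale, the value 1, is 0.25 m for a shift and pi/2 rad for a turn. A row lasts 1/10 s, in which the tool goes at most 50 mm and 8.59 degrees, less where a joint would pass 70% of its speed; a pose out of reach is approached as far as the arm can. A call with a number of a shift or a turn outside -1 to 1 is refused whole. A call with a gripper value outside its range is refused whole. The fingers move at their own pace and stop on an object; the grip force is fixed at half the most. Time passes only in rows, so rows that repeat a pose let the fingers close. It gives the time, the measured TCP pose, the force, the opening and the grip force at its end, in the units of the state.
- robot.get_obs(): the state, without advancing time (a new reading comes with each control period).
- robot.camera(name): name is "scene" or "top" or "wrist"; returns a dict with "image" (480x640x3 uint8, blue, green, red), "mtx" (3x3 intrinsics, pixels), "T" (4x4, takes a point from camera to world coordinates). Camera axes: x right, y down, z forward; pixel columns grow to the right and rows downward; lengths in mm; the calibration is good to about 2 mm. A picture is of the moment at which its call begins. There is no depth.
- robot.close_job(): hands the job in; it is judged then, once.
The state is a dict: "clock": time; "q": joint angles; "qd": joint speeds; "joint_torque": joint torques, N m; "tcp_pos": TCP position; "orientation": TCP orientation; "force": force on the tool from outside, world axes, zero at the start; "torque": the same for the moment, N m; "grip_width": opening from 0.0 (shut) to 1.0 (fully open); "grip_force": force on a finger pad.
Only numpy, scipy, OpenCV 4.12 (cv2) and the standard library are available. Lean on these libraries where they do the work, as an engineer would, in place of code of your own. Each camera call takes 0.05 s, during which the arm holds its last target. There are 200 camera calls.

## Task

Load the filling station with the empty flat-sided black bottle. Swing the sprung curved arm back until it stays open, stand the bottle upright on the white deck with one broad side against the steel fence and centred along the fence, then swing the arm in again so that it springs onto the bottle and holds it flush against the fence.

Things in the scene. Friction and masses are not known exactly. Their poses are not given: they have to be found in the camera images.
- bottle: Flat-sided black bottle, upright, 0.12 kg: body 36 mm thick (its x) by 64 mm wide (its y), 84 mm high; above it a round open neck without cap, 28 mm across, 84 to 112 mm above the foot. Origin: centre of its underside, z up. The black containers standing near it are round and capped. Either broad side may face the fence.
- seat (a point): Point on the white deck (30 mm above the table) at the foot of the steel fence, midway along its face. x points into the fence, away from the robot; y left along it; z up. Fence: 90 mm long, 40 mm high, face at x = 0. Bottle home: its origin at x -18 mm, y 0, z 0, its y along this y. At y over 120 mm stand a 75 mm high control box and a 160 mm mast.
- clamp_peg (a point): Centre of the top of the upright black peg on the curved arm's free end: 14 mm across, its upper 45 mm free, top 109 mm above the table; pinch or push it there. The arm is a curved 10 mm steel bar 57 mm above the table; it turns about an upright pivot at x -41, y +90 mm in the seat's frame, 138 mm from the peg.
- clamp_arm (a joint): Arm angle, rad, clockwise from above. 0: shut, across the place before the fence (peg at x -37, y -48 mm in the seat's frame); 1.25: drawn right back (peg at x -171, y +42). Damped over-centre spring: below 0.75 it swings shut, above it swings open and stays; up to 4 N at the peg. On a flush bottle it rests at about 0.25.
Things that resemble listed ones, but are neither listed nor needed, are in the scene too. Leave any red look-alike of the bottle alone.

How it is judged:
By the outcome, as a careful person would: the job done as asked, in the order asked, and still so for the second after the job is handed in, with the robot touching nothing.
It also fails if it takes over 64 s, if anything falls off the work surface, if the arm or the gripper's body presses on something with over 40 N, if the wrist force passes 120 N, or if a joint passes its speed limit or range.

## Working session

There is one attempt and no reset: what is moved stays moved. The work goes in short steps, Python scripts to look and compute and a tool call to move; the robot and the scene stay as the last step left them, time stands still between calls to the robot, and variables do not carry over. Pictures are saved under pics/ and viewed, at most 10 in all, crops included, and the job is handed in when it is done.

Besides the shell and the picture viewer there is one more tool, called after ">>>" by a JSON object that holds its "api" and its "payload", one argument or row to a line. jog_arm: Moves the arm, as the interface text tells. Its arguments: {"type":"object","properties":{"plan":{"type":"array","items":{"type":"object","properties":{"claw":{"type":"number"},"tx":{"type":"number","minimum":-1,"maximum":1},"ty":{"type":"number","minimum":-1,"maximum":1},"tz":{"type":"number","minimum":-1,"maximum":1},"wx":{"type":"number","minimum":-1,"maximum":1},"wy":{"type":"number","minimum":-1,"maximum":1},"wz":{"type":"number","minimum":-1,"maximum":1}}}}},"required":["plan"]}

```bash
mkdir -p pics; cat > h.py <<'E'
import numpy as np,cv2
from station import robot
def snap(n,f):
    c=robot.camera(n); cv2.imwrite(f'pics/{f}.png',c['image']); np.savez(f'pics/{f}.npz',mtx=c['mtx'],T=c['T']); return c
def ray(f,u,v):
    d=np.load(f'pics/{f}.npz'); T=d['T']; r=T[:3,:3]@np.linalg.solve(d['mtx'],[u,v,1]); return T[:3,3],r
def onz(f,u,v,z):
    o,r=ray(f,u,v); return o+r*(z-o[2])/r[2]
def proj(f,p):
    d=np.load(f'pics/{f}.npz'); T=d['T']; q=d['mtx']@(T[:3,:3].T@(np.array(p)-T[:3,3])); return q[:2]/q[2]
E
python3 - <<'E'
from h import *
for n in ('scene','top'):
    c=snap(n,n+'1'); print(n,c['T'][:3,3],c['T'][:3,2],c['mtx'][0,0])
o=robot.get_obs();print(o)
print(robot.finger_overhang)
E
```

```text
scene [1045.41341639  286.76157774  796.05173947] [-0.54162959 -0.35533199 -0.7618245 ] 590.5566808242571
top [ 325.33651433  -66.91199333 1082.1311553 ] [ 0.22629422  0.02121852 -0.97382786] 546.6738286536807
{'clock': 0.1, 'q': array([ 1.21111814e+00,  2.64711511e-01,  1.60526557e+00, -3.73855516e-05,
        1.27374777e+00, -3.68963215e-02]), 'qd': array([ 4.24013680e-04, -1.89058695e-03, -3.23073352e-03, -5.10878511e-05,
       -1.06978700e-03, -2.29651059e-03]), 'joint_torque': array([-8.54461564e-05, -5.16707003e+01, -3.68586874e+01,  1.48137502e-05,
        6.16684556e-03, -1.83486173e-05]), 'tcp_pos': array([213.89183946, 639.51775026, 244.04862908]), 'orientation': array([-0.50474719, -3.10038788,  0.00329428]), 'force': array([0.64296195, 0.1639936 , 0.38366699]), 'torque': array([-0.05123275,  0.0070363 ,  0.00506513]), 'grip_force': 0.0, 'grip_width': 1.0017558306050494}
14.0
```

View pics/top1.png

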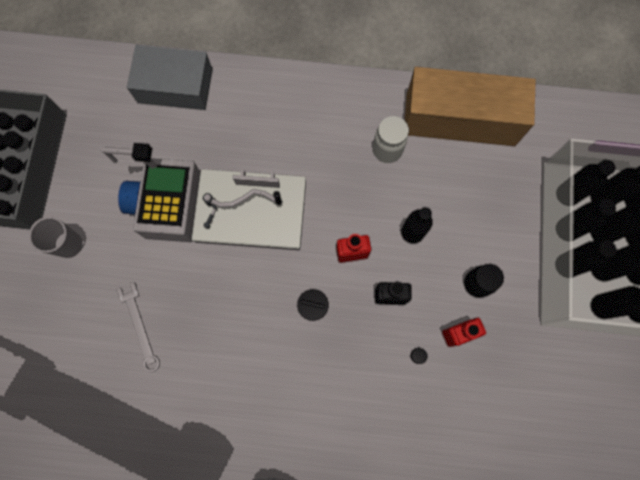

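View pics/scene1.png

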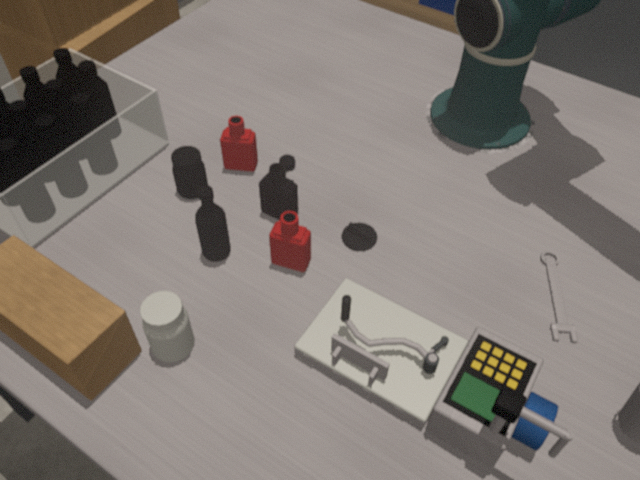

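The top view shows the white deck (195–305, 170–247), the fence near (256,180), the pivot near (208,198) and the peg near (278,197). The flat black bottle is near (394,292), with red look-alikes at (353,247) and (465,331). I'll look at crops of both views for exact pixels.

```bash
python3 - <<'E'
import cv2,numpy as np
t=cv2.imread('pics/top1.png');s=cv2.imread('pics/scene1.png')
def cr(i,x,y,w,h):
    c=cv2.resize(i[y:y+h,x:x+w],(400,300),interpolation=cv2.INTER_CUBIC); return np.clip(c.astype(float)*1.8,0,255).astype(np.uint8)
a=np.vstack([np.hstack([cr(t,190,160,120,90),cr(t,360,262,80,60)]),np.hstack([cr(s,310,280,160,120),cr(s,240,140,80,60)])])
cv2.imwrite('pics/crop.png',a)
E
```

```text
(no output)
```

View pics/crop.png

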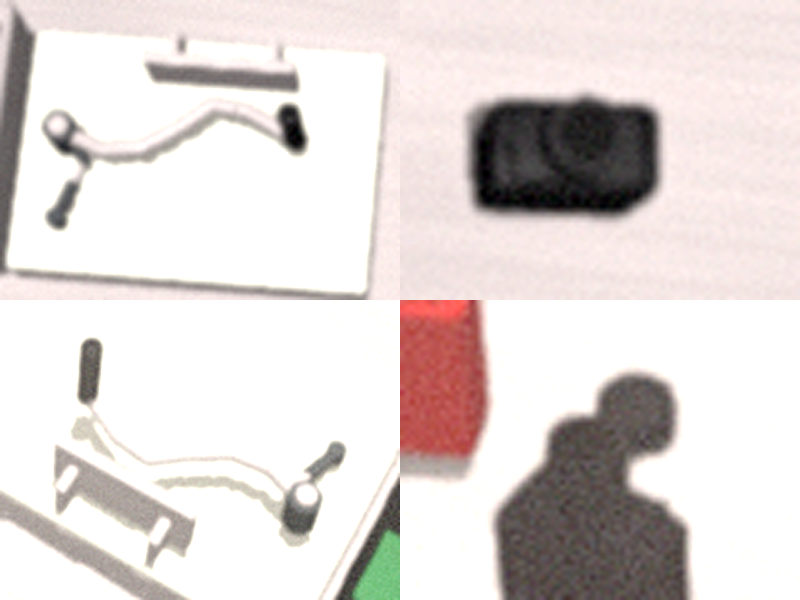

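In the crop, the fence face's top edge runs (235,179.8)–(279.1,181.9) in the top view. The peg top is at (276.7,193) in top and (346,298) in scene. The bottle neck top is at (397.6,286.4) in top.

```bash
python3 - <<'E'
from h import *
np.set_printoptions(precision=1,suppress=True)
a=onz('top1',235,179.8,70);b=onz('top1',279.1,181.9,70);print('fence top',a,b,np.linalg.norm(a-b))
c=onz('top1',238,184,30);d=onz('top1',279.4,187,30);print('fence foot',c,d)
yv=(a-b)/np.linalg.norm(a-b);xv=np.array([yv[1],-yv[0],0]);print('yaw',np.arctan2(xv[1],xv[0]))
seat=(a+b)/2;seat[2]=30;print('seat',seat)
for n,p in dict(peg=(-37,-48),open=(-171,42),piv=(-41,90)).items(): print(n,seat+p[0]*xv+p[1]*yv)
print('pegtop',onz('top1',276.7,193,107),onz('scene1',346.4,296,107))
print('pivot',onz('top1',208,198.5,65),onz('scene1',431,356,65))
print('neck',onz('top1',397.6,286.4,112))
print('body top',onz('top1',375.6+0.5,282.6,84),onz('top1',391+20,283,84))
print('body foot',onz('top1',376,303.6,0),onz('top1',404,304,0))
E
```

```text
fence top [656.6 143.6  70. ] [661.9  57.7  70. ] 86.07579437598321
fence foot [661.5 144.6  30. ] [664.5  60.6  30. ]
yaw 0.06124728819933038
seat [659.3 100.6  30. ]
peg [625.3  50.5  30. ]
open [486.  132.1  30. ]
piv [612.8 188.   30. ]
pegtop [627.5  54.8 107. ] [624.8  53.8 107. ]
pivot [614.6 191.1  65. ] [616.6 191.2  65. ]
neck [ 476.6 -183.1  112. ]
body top [ 483.7 -146.6   84. ] [ 490.  -210.5   84. ]
body foot [ 455.3 -156.8    0. ] [ 460.6 -211.9    0. ]
```

```bash
cat >> h.py <<'E'
from scipy.spatial.transform import Rotation as Ro
def rel(p,ang,z0=None):
    """row numbers from measured pose to tcp p, tool down, closing axis at world angle ang"""
    o=robot.get_obs(); R=Ro.from_rotvec(o['orientation']); c,s=np.cos(ang),np.sin(ang)
    G=np.array([[-s,c,0],[c,s,0],[0,0,-1]]).T
    t=R.inv().apply(np.array(p)-o['tcp_pos'])/250; w=(R.inv()*Ro.from_matrix(G)).as_rotvec()/(np.pi/2)
    print(np.round(t,4),np.round(w,4))
E
```

>>> {"api": "jog_arm", "payload": {
  "plan": [
    {"claw": 0.4,"tx": -1,"ty": -0.736,"wz": 0.744},
    {"claw": 0.4,"tx": -1,"ty": -0.736,"wz": 0.744},
    {"claw": 0.4,"tx": -1,"ty": -0.736,"wz": 0.744},
    {"claw": 0.4,"tx": -1,"ty": -0.736,"wz": 0.744},
    {"claw": 0.4,"tx": -1,"ty": -0.736,"wz": 0.744},
    {"claw": 0.4,"tx": -1,"ty": -0.736,"wz": 0.744},
    {"claw": 0.4,"tx": -1,"ty": -0.736,"wz": 0.744},
    {"claw": 0.4,"tx": -1,"ty": -0.736,"wz": 0.744}
  ]
}}

```text
$.plan[0]: bad value
```

```bash
python3 -c "
from h import *
rel((600,54,240),0.08)"
```

```text
[-2.2076 -1.7312  0.0198] [-0.0012  0.0008  0.7436]
```

>>> {"api": "jog_arm", "payload": {
  "plan": [
    {"claw": 0.4,"tx": -1,"ty": -0.736,"tz": 0,"wx": 0,"wy": 0,"wz": 0.744},
    {"claw": 0.4,"tx": -1,"ty": -0.736,"tz": 0,"wx": 0,"wy": 0,"wz": 0.744},
    {"claw": 0.4,"tx": -1,"ty": -0.736,"tz": 0,"wx": 0,"wy": 0,"wz": 0.744},
    {"claw": 0.4,"tx": -1,"ty": -0.736,"tz": 0,"wx": 0,"wy": 0,"wz": 0.744},
    {"claw": 0.4,"tx": -1,"ty": -0.736,"tz": 0,"wx": 0,"wy": 0,"wz": 0.744},
    {"claw": 0.4,"tx": -1,"ty": -0.736,"tz": 0,"wx": 0,"wy": 0,"wz": 0.744},
    {"claw": 0.4,"tx": -1,"ty": -0.736,"tz": 0,"wx": 0,"wy": 0,"wz": 0.744},
    {"claw": 0.4,"tx": -1,"ty": -0.736,"tz": 0,"wx": 0,"wy": 0,"wz": 0.744}
  ]
}}

```text
clock: 0.9
tcp_pos: [394.0, 383.8, 244.8]
orientation: [2.142, 2.297, -0.002]
force: [-0.9, -1.0, 0.6]
grip_width: 0.397
grip_force: 0.0
```

```bash
python3 -c "
from h import *
rel((600,54,240),0.08)"
```

```text
[-1.3737  0.7296  0.0205] [-0.0003  0.0006 -0.0064]
```

>>> {"api": "jog_arm", "payload": {
  "plan": [
    {"claw": 0.4,"tx": -1,"ty": 0.53,"tz": 0,"wx": 0,"wy": 0,"wz": -0.006},
    {"claw": 0.4,"tx": -1,"ty": 0.53,"tz": 0,"wx": 0,"wy": 0,"wz": -0.006},
    {"claw": 0.4,"tx": -1,"ty": 0.53,"tz": 0,"wx": 0,"wy": 0,"wz": -0.006},
    {"claw": 0.4,"tx": -1,"ty": 0.53,"tz": 0,"wx": 0,"wy": 0,"wz": -0.006},
    {"claw": 0.4,"tx": -1,"ty": 0.53,"tz": 0,"wx": 0,"wy": 0,"wz": -0.006},
    {"claw": 0.4,"tx": -1,"ty": 0.53,"tz": 0,"wx": 0,"wy": 0,"wz": -0.006},
    {"claw": 0.4,"tx": -1,"ty": 0.53,"tz": 0,"wx": 0,"wy": 0,"wz": -0.006}
  ]
}}

```text
clock: 1.6
tcp_pos: [546.4, 143.9, 244.8]
orientation: [2.125, 2.312, -0.002]
force: [-0.5, 1.2, -0.5]
grip_width: 0.402
grip_force: 0.0
```

```bash
python3 -c "
from h import *
c=snap('wrist','w1'); print(c['T'],c['mtx']); rel((627,54,230),0.08)"
```

```text
[[ 9.96507599e-01  7.90242298e-02  2.69773399e-02  5.39403408e+02]
 [ 8.35000585e-02 -9.40769499e-01 -3.28603849e-01  2.28684975e+02]
 [-5.88207518e-04  3.29708842e-01 -9.44082482e-01  3.73014861e+02]
 [ 0.00000000e+00  0.00000000e+00  0.00000000e+00  1.00000000e+00]] [[403.31233123   0.         310.09544186]
 [  0.         403.31233123 235.38437546]
 [  0.           0.           1.        ]]
[-0.3932  0.2948  0.0583] [-0.0007  0.0001  0.0031]
```

View pics/w1.png

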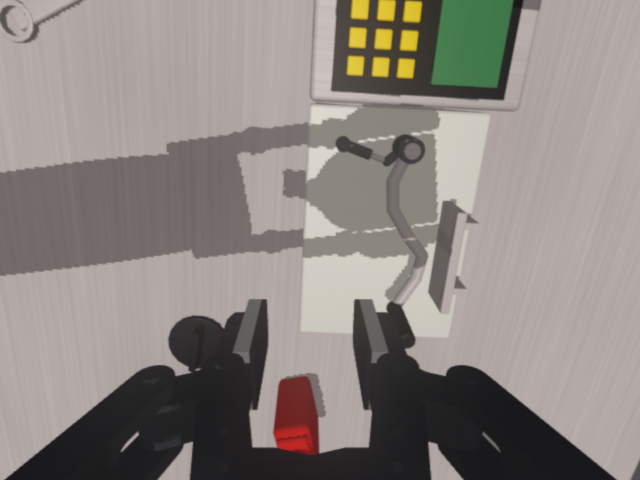

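The wrist view shows the fence face with its foot edge at about (444,201)–(430,305) and its top edge at about (457,203)–(446,313). The pivot is at (410,149). The peg top is partly hidden behind the right finger near (408,342).

```bash
python3 - <<'E'
from h import *
import cv2
np.set_printoptions(precision=1,suppress=True)
for l,z in (((444,201),(430,305)),30),(((457,203),(446,313)),70):
    a,b=[onz('w1',*p,z) for p in l]; y=a-b; print(a,b,(a+b)/2,np.linalg.norm(y),np.arctan2(-y[0],y[1]))
print(onz('w1',410,149,65))
i=cv2.imread('pics/w1.png')
cv2.imwrite('pics/w1c.png',cv2.resize(np.clip(i[130:370,360:520]*1.8,0,255).astype(np.uint8),(400,600),interpolation=cv2.INTER_CUBIC))
E
```

```text
[663.3 150.8  30. ] [669.6  48.5  30. ] [666.4  99.7  30. ] 102.55583585168607 0.062200375502197064
[659.1 159.2  70. ] [669.4  63.   70. ] [664.3 111.1  70. ] 96.69761595255301 0.106627507320337
[617.4 196.4  65. ]
```

View pics/w1c.png

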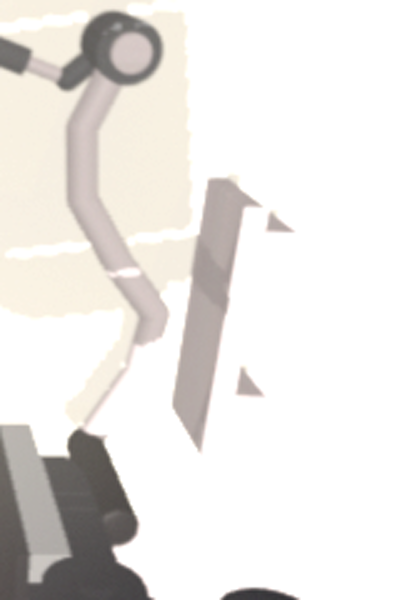

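>>> {"api": "jog_arm", "payload": {
  "plan": [
    {"claw": 0.4,"tx": -0.393,"ty": 0.295,"tz": 0.058,"wx": 0,"wy": 0,"wz": 0.003},
    {"claw": 0.4,"tx": -0.393,"ty": 0.295,"tz": 0.058,"wx": 0,"wy": 0,"wz": 0.003},
    {"claw": 0.4,"tx": -0.393,"ty": 0.295,"tz": 0.058,"wx": 0,"wy": 0,"wz": 0.003},
    {"claw": 0.4,"tx": -0.393,"ty": 0.295,"tz": 0.058,"wx": 0,"wy": 0,"wz": 0.003}
  ]
}}

```text
clock: 2.05
tcp_pos: [627.7, 55.0, 229.5]
orientation: [-2.128, -2.31, 0.002]
force: [-1.1, 0.3, 0.6]
grip_width: 0.402
grip_force: 0.0
```

The fence crop gives a foot edge of (443,202)–(429,293), a top edge of about (458,211)–(440,311) and a peg top near (408,340).

```bash
python3 - <<'E'
from h import *
np.set_printoptions(precision=1,suppress=True)
for l,z in (((443.2,202),(429.2,293.2)),30),(((457.6,210),(440,311)),70):
    a,b=[onz('w1',*p,z) for p in l]; y=a-b; print(a,b,(a+b)/2,np.linalg.norm(y),np.arctan2(-y[0],y[1]))
print(onz('w1',408,341,109))
# visible? current geometry
E
```

```text
[662.7 149.9  30. ] [666.6  60.9  30. ] [664.7 105.4  30. ] 89.09350728577292 0.04332631458127634
[660.7 153.7  70. ] [664.   64.5  70. ] [662.4 109.1  70. ] 89.22600077762105 0.036099923730882603
[628.5  58.  109. ]
```

>>> {"api": "jog_arm", "payload": {
  "plan": [
    {"claw": 0.4,"tx": 0,"ty": 0,"tz": 0.15,"wx": 0,"wy": 0,"wz": 0},
    {"claw": 0.4,"tx": 0,"ty": 0,"tz": 0.3,"wx": 0,"wy": 0,"wz": 0},
    {"claw": 0.4,"tx": 0,"ty": 0,"tz": 0.45,"wx": 0,"wy": 0,"wz": 0},
    {"claw": 0.4,"tx": 0,"ty": 0,"tz": 0.553,"wx": 0,"wy": 0,"wz": 0},
    {"claw": 0.4,"tx": 0,"ty": 0,"tz": 0.553,"wx": 0,"wy": 0,"wz": 0}
  ]
}}

```text
clock: 2.55
tcp_pos: [621.7, 58.0, 87.5]
orientation: [-2.119, -2.308, 0.011]
force: [-0.1, -0.1, -0.4]
grip_width: 0.4
grip_force: 0.0
```

>>> {"api": "jog_arm", "payload": {
  "plan": [
    {"claw": 0.4,"tx": 0,"ty": 0,"tz": 0,"wx": 0,"wy": 0,"wz": 0},
    {"claw": 0.4,"tx": 0,"ty": 0,"tz": 0,"wx": 0,"wy": 0,"wz": 0}
  ]
}}

```text
clock: 2.75
tcp_pos: [628.3, 57.3, 95.0]
orientation: [2.124, 2.312, 0.004]
force: [0.8, 0.6, -0.1]
grip_width: 0.397
grip_force: 0.0
```

```bash
python3 -c "
from h import *
snap('wrist','w2')"
```

```text
(no output)
```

View pics/w2.png

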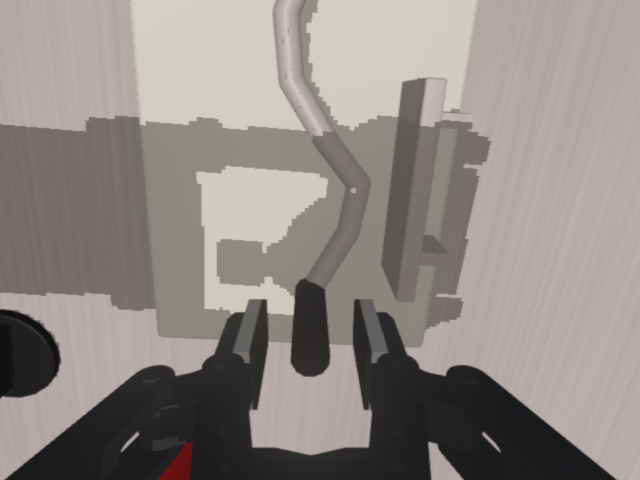

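The wrist view shows the peg centred between the pads (top at about (310,360)). The fence foot edge runs (404,82)–(383,268) and its front top edge (422,80)–(398,300). Next I swing the arm open along its arc.

>>> {"api": "jog_arm", "payload": {
  "plan": [
    {"claw": 0.4,"tx": 0.003,"ty": -0.055,"tz": 0.01,"wx": 0,"wy": 0,"wz": 0.064},
    {"claw": 0.4,"tx": 0.011,"ty": -0.11,"tz": 0.01,"wx": 0,"wy": 0,"wz": 0.127},
    {"claw": 0.4,"tx": 0.025,"ty": -0.163,"tz": 0.01,"wx": 0,"wy": 0,"wz": 0.191},
    {"claw": 0.4,"tx": 0.044,"ty": -0.215,"tz": 0.01,"wx": 0,"wy": 0,"wz": 0.255},
    {"claw": 0.4,"tx": 0.068,"ty": -0.265,"tz": 0.01,"wx": 0,"wy": 0,"wz": 0.318},
    {"claw": 0.4,"tx": 0.096,"ty": -0.312,"tz": 0.01,"wx": 0,"wy": 0,"wz": 0.382},
    {"claw": 0.4,"tx": 0.13,"ty": -0.356,"tz": 0.01,"wx": 0,"wy": 0,"wz": 0.446},
    {"claw": 0.4,"tx": 0.167,"ty": -0.396,"tz": 0.01,"wx": 0,"wy": 0,"wz": 0.509},
    {"claw": 0.4,"tx": 0.209,"ty": -0.432,"tz": 0.01,"wx": 0,"wy": 0,"wz": 0.573},
    {"claw": 0.4,"tx": 0.254,"ty": -0.465,"tz": 0.01,"wx": 0,"wy": 0,"wz": 0.637},
    {"claw": 0.4,"tx": 0.302,"ty": -0.492,"tz": 0.01,"wx": 0,"wy": 0,"wz": 0.7},
    {"claw": 0.4,"tx": 0.352,"ty": -0.515,"tz": 0.01,"wx": 0,"wy": 0,"wz": 0.764},
    {"claw": 0.4,"tx": 0.378,"ty": -0.524,"tz": 0.01,"wx": 0,"wy": 0,"wz": 0.796},
    {"claw": 0.4,"tx": 0.378,"ty": -0.524,"tz": 0.01,"wx": 0,"wy": 0,"wz": 0.796},
    {"claw": 0.4,"tx": 0.378,"ty": -0.524,"tz": 0.01,"wx": 0,"wy": 0,"wz": 0.796},
    {"claw": 0.4,"tx": 0.378,"ty": -0.524,"tz": -0.1,"wx": 0,"wy": 0,"wz": 0.796},
    {"claw": 0.4,"tx": 0.378,"ty": -0.524,"tz": -0.25,"wx": 0,"wy": 0,"wz": 0.796},
    {"claw": 0.5,"tx": 0.378,"ty": -0.524,"tz": -0.4,"wx": 0,"wy": 0,"wz": 0.796},
    {"claw": 1,"tx": 0.378,"ty": -0.524,"tz": -0.5,"wx": 0,"wy": 0,"wz": 0.796}
  ]
}}

```text
clock: 4.7
tcp_pos: [490.1, 139.3, 221.3]
orientation: [3.077, 0.632, 0.008]
force: [0.9, 1.0, 0.3]
grip_width: 0.658
grip_force: 0.0
```

```bash
python3 - <<'E'
from h import *
np.set_printoptions(precision=1,suppress=True)
for l,z in (((404,82),(383,268)),30),(((422,80),(398,300)),70):
    a,b=[onz('w2',*p,z) for p in l]; y=a-b; print((a+b)/2,np.linalg.norm(y),np.arctan2(-y[0],y[1]))
print(onz('w2',310,363,109))
rel((465,-182,260),1.66)
E
```

```text
[664.7 105.5  30. ] 90.97319017118109 0.04017975730510284
[663.  106.5  70. ] 87.6571500895971 0.05871028275605639
[628.3  56.8 109. ]
[-0.6  1.1 -0.2] [ 0.   0.  -1.8]
```

```bash
python3 - <<'E'
from h import *
np.set_printoptions(precision=4,suppress=True)
rel((455,-100,250),-1.48)
E
```

```text
[-0.5055  0.8245 -0.1162] [ 0.0002 -0.003   0.2   ]
```

>>> {"api": "jog_arm", "payload": {
  "plan": [
    {"claw": 1,"tx": -0.1,"ty": 0.165,"tz": -0.12,"wx": 0,"wy": 0,"wz": 0.1},
    {"claw": 1,"tx": -0.2,"ty": 0.33,"tz": -0.12,"wx": 0,"wy": 0,"wz": 0.2},
    {"claw": 1,"tx": -0.3,"ty": 0.49,"tz": -0.12,"wx": 0,"wy": 0,"wz": 0.2},
    {"claw": 1,"tx": -0.4,"ty": 0.66,"tz": -0.12,"wx": 0,"wy": 0,"wz": 0.2},
    {"claw": 1,"tx": -0.5,"ty": 0.82,"tz": -0.12,"wx": 0,"wy": 0,"wz": 0.2}
  ]
}}

```text
clock: 5.2
tcp_pos: [454.0, -100.7, 248.7]
orientation: [3.137, 0.143, 0.004]
force: [-0.1, -0.7, 0.3]
grip_width: 1.005
grip_force: 0.0
```

```bash
python3 - <<'E'
from h import *
np.set_printoptions(precision=4,suppress=True)
rel((473,-182,250),-1.48)
E
```

```text
[ 0.046   0.3309 -0.0047] [ 0.0007 -0.0015  0.0002]
```

>>> {"api": "jog_arm", "payload": {
  "plan": [
    {"claw": 1,"tx": 0.046,"ty": 0.17,"tz": 0,"wx": 0,"wy": 0,"wz": 0},
    {"claw": 1,"tx": 0.046,"ty": 0.331,"tz": 0,"wx": 0,"wy": 0,"wz": 0},
    {"claw": 1,"tx": 0.046,"ty": 0.331,"tz": 0,"wx": 0,"wy": 0,"wz": 0},
    {"claw": 1,"tx": 0.046,"ty": 0.331,"tz": 0,"wx": 0,"wy": 0,"wz": 0}
  ]
}}

```text
clock: 5.6
tcp_pos: [473.0, -180.7, 247.8]
orientation: [-3.138, -0.138, -0.0]
force: [0.0, 0.3, 0.4]
grip_width: 0.996
grip_force: 0.0
```

```bash
python3 - <<'E'
from h import *
c=snap('wrist','w3'); snap('top','top2'); i=c['image']
t=cv2.imread('pics/top2.png')[140:290,180:380]
a=np.hstack([cv2.resize(i[100:400,140:500],(480,400)),cv2.resize(t,(320,400))])
cv2.imwrite('pics/c3.png',np.clip(a*1.8,0,255).astype(np.uint8)); print(robot.get_obs()['tcp_pos'])
E
```

```text
[ 472.90692626 -179.05066147  247.61797661]
```

View pics/c3.png

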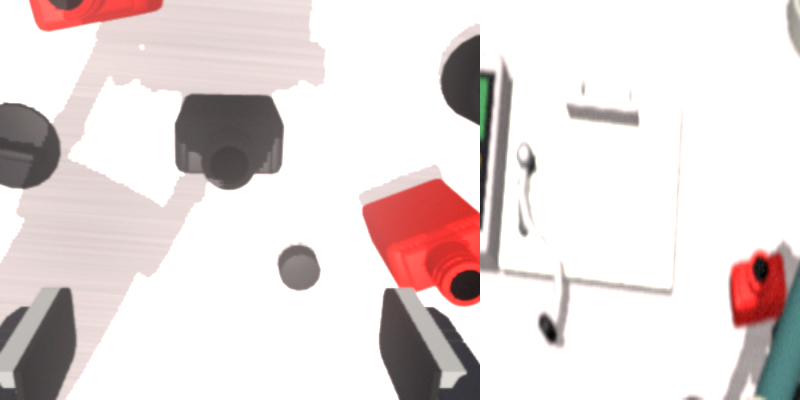

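The left half shows the bottle neck top at crop (228,166) and the body between the columns 176 and 283. The right half shows the arm held open with the peg back at crop (548,325).

```bash
python3 - <<'E'
from h import *
np.set_printoptions(precision=3,suppress=True)
f=lambda x,y:(140+x*.75,100+y*.75)
print('neck',onz('w3',*f(228,167),112))
a,b=onz('w3',*f(176,172),84),onz('w3',*f(283,172),84); print('near top edge',a,b,(a+b)/2,np.linalg.norm(a-b),np.arctan2(-(a-b)[0],(a-b)[1]))
a,b=onz('w3',*f(181,95),84),onz('w3',*f(276,95),84); print('far edge z84',a,b,(a+b)/2)
a,b=onz('w3',*f(181,95),0),onz('w3',*f(276,95),0); print('far edge z0',a,b,(a+b)/2)
g=lambda x,y:(180+(x-480)*200/320,140+y*150/400)
p=onz('top2',*g(548,322),109);print('peg',p, robot.camera('wrist')['T'][:3,3])
E
```

```text
neck [ 473.329 -181.091  112.   ]
near top edge [ 458.866 -152.595   84.   ] [ 464.203 -213.57    84.   ] [ 461.535 -183.082   84.   ] 61.20850161181874 0.08730160851621634
far edge z84 [ 503.233 -152.806   84.   ] [ 507.755 -204.397   84.   ] [ 505.494 -178.602   84.   ]
far edge z0 [ 487.74  -147.035    0.   ] [ 493.562 -213.454    0.   ] [ 490.651 -180.245    0.   ]
peg [488.72  135.251 109.   ] [ 557.095 -171.021  376.022]
```

>>> {"api": "jog_arm", "payload": {
  "plan": [
    {"claw": 1,"tx": 0,"ty": 0.008,"tz": 0.15,"wx": 0,"wy": 0,"wz": 0},
    {"claw": 1,"tx": 0,"ty": 0.008,"tz": 0.3,"wx": 0,"wy": 0,"wz": 0},
    {"claw": 1,"tx": 0,"ty": 0.008,"tz": 0.43,"wx": 0,"wy": 0,"wz": 0},
    {"claw": 1,"tx": 0,"ty": 0.008,"tz": 0.53,"wx": 0,"wy": 0,"wz": 0},
    {"claw": 1,"tx": 0,"ty": 0.008,"tz": 0.61,"wx": 0,"wy": 0,"wz": 0},
    {"claw": 1,"tx": 0,"ty": 0.008,"tz": 0.67,"wx": 0,"wy": 0,"wz": 0},
    {"claw": 1,"tx": 0,"ty": 0.008,"tz": 0.71,"wx": 0,"wy": 0,"wz": 0},
    {"claw": 1,"tx": 0,"ty": 0.008,"tz": 0.74,"wx": 0,"wy": 0,"wz": 0},
    {"claw": 1,"tx": 0,"ty": 0.008,"tz": 0.74,"wx": 0,"wy": 0,"wz": 0},
    {"claw": 1,"tx": 0,"ty": 0.008,"tz": 0.74,"wx": 0,"wy": 0,"wz": 0}
  ]
}}

```text
clock: 6.75
tcp_pos: [473.8, -181.5, 63.1]
orientation: [3.138, 0.143, 0.001]
force: [0.7, -0.3, -0.4]
grip_width: 0.997
grip_force: 0.0
```

Close and lift a little.

>>> {"api": "jog_arm", "payload": {
  "plan": [
    {"claw": 0.6,"tx": 0,"ty": 0,"tz": 0,"wx": 0,"wy": 0,"wz": 0},
    {"claw": 0.6,"tx": 0,"ty": 0,"tz": 0,"wx": 0,"wy": 0,"wz": 0},
    {"claw": 0.6,"tx": 0,"ty": 0,"tz": 0,"wx": 0,"wy": 0,"wz": 0},
    {"claw": 0.6,"tx": 0,"ty": 0,"tz": 0,"wx": 0,"wy": 0,"wz": 0},
    {"claw": 0.6,"tx": 0,"ty": 0,"tz": 0,"wx": 0,"wy": 0,"wz": 0},
    {"claw": 0.6,"tx": 0,"ty": 0,"tz": -0.05,"wx": 0,"wy": 0,"wz": 0},
    {"claw": 0.6,"tx": 0,"ty": 0,"tz": -0.2,"wx": 0,"wy": 0,"wz": 0},
    {"claw": 0.6,"tx": 0,"ty": 0,"tz": -0.36,"wx": 0,"wy": 0,"wz": 0},
    {"claw": 0.6,"tx": 0,"ty": 0,"tz": -0.5,"wx": 0,"wy": 0,"wz": 0},
    {"claw": 0.6,"tx": 0,"ty": 0,"tz": -0.5,"wx": 0,"wy": 0,"wz": 0}
  ]
}}

```text
clock: 7.75
tcp_pos: [476.7, -183.2, 194.1]
orientation: [3.133, 0.142, 0.015]
force: [1.5, -0.0, -2.0]
grip_width: 0.738
grip_force: 66.3
```

```bash
python3 - <<'E'
from h import *
np.set_printoptions(precision=4,suppress=True)
y=.046; rel(np.array([664,105.5,190])-26*np.array([np.cos(y),np.sin(y),0])*1.,y-np.pi/2)
rel((560,-20,190),y-np.pi/2)
E
```

```text
[ 0.7461 -1.0871  0.0176] [ 0.0033 -0.0061  0.0282]
[ 0.3905 -0.62    0.0167] [ 0.0033 -0.0061  0.0282]
```

>>> {"api": "jog_arm", "payload": {
  "plan": [
    {"claw": 0.6,"tx": 0.0,"ty": 0,"tz": -0.08,"wx": 0,"wy": 0,"wz": 0.028},
    {"claw": 0.6,"tx": 0.08,"ty": -0.13,"tz": -0.08,"wx": 0,"wy": 0,"wz": 0.028},
    {"claw": 0.6,"tx": 0.16,"ty": -0.26,"tz": -0.08,"wx": 0,"wy": 0,"wz": 0.028},
    {"claw": 0.6,"tx": 0.24,"ty": -0.39,"tz": -0.08,"wx": 0,"wy": 0,"wz": 0.028},
    {"claw": 0.6,"tx": 0.32,"ty": -0.51,"tz": -0.08,"wx": 0,"wy": 0,"wz": 0.028},
    {"claw": 0.6,"tx": 0.4,"ty": -0.62,"tz": -0.08,"wx": 0,"wy": 0,"wz": 0.028},
    {"claw": 0.6,"tx": 0.48,"ty": -0.73,"tz": -0.04,"wx": 0,"wy": 0,"wz": 0.028},
    {"claw": 0.6,"tx": 0.56,"ty": -0.83,"tz": 0,"wx": 0,"wy": 0,"wz": 0.028},
    {"claw": 0.6,"tx": 0.62,"ty": -0.91,"tz": 0.02,"wx": 0,"wy": 0,"wz": 0.028},
    {"claw": 0.6,"tx": 0.66,"ty": -0.97,"tz": 0.02,"wx": 0,"wy": 0,"wz": 0.028},
    {"claw": 0.6,"tx": 0.66,"ty": -0.97,"tz": 0.02,"wx": 0,"wy": 0,"wz": 0.028},
    {"claw": 0.6,"tx": 0.66,"ty": -0.97,"tz": 0.02,"wx": 0,"wy": 0,"wz": 0.028}
  ]
}}

```text
clock: 8.95
tcp_pos: [615.3, 74.6, 182.3]
orientation: [3.14, 0.074, -0.002]
force: [-0.6, -0.5, -0.8]
grip_width: 0.738
grip_force: 66.3
```

```bash
python3 - <<'E'
from h import *
np.set_printoptions(precision=4,suppress=True)
y=.046; rel(np.array([664,105.5,115])-30*np.array([np.cos(y),np.sin(y),0])*1.,y-np.pi/2)
E
```

```text
[ 0.0807 -0.1146  0.269 ] [0.0004 0.0007 0.0007]
```

>>> {"api": "jog_arm", "payload": {
  "plan": [
    {"claw": 0.6,"tx": 0.08,"ty": -0.115,"tz": 0.0,"wx": 0,"wy": 0,"wz": 0},
    {"claw": 0.6,"tx": 0.08,"ty": -0.115,"tz": 0.1,"wx": 0,"wy": 0,"wz": 0},
    {"claw": 0.6,"tx": 0.08,"ty": -0.115,"tz": 0.19,"wx": 0,"wy": 0,"wz": 0},
    {"claw": 0.6,"tx": 0.08,"ty": -0.115,"tz": 0.25,"wx": 0,"wy": 0,"wz": 0},
    {"claw": 0.6,"tx": 0.08,"ty": -0.115,"tz": 0.27,"wx": 0,"wy": 0,"wz": 0},
    {"claw": 0.6,"tx": 0.08,"ty": -0.115,"tz": 0.27,"wx": 0,"wy": 0,"wz": 0},
    {"claw": 0.6,"tx": 0.08,"ty": -0.115,"tz": 0.27,"wx": 0,"wy": 0,"wz": 0}
  ]
}}

```text
clock: 9.65
tcp_pos: [635.1, 104.1, 116.2]
orientation: [-3.141, -0.072, -0.003]
force: [0.0, -0.1, -1.2]
grip_width: 0.738
grip_force: 66.2
```

```bash
python3 - <<'E'
from h import *
i=snap('wrist','w4')['image'];s=snap('scene','s4')['image']
a=np.hstack([cv2.resize(i[60:420,110:510],(440,396)),cv2.resize(s[240:400,280:425],(359,396))])
cv2.imwrite('pics/c4.png',np.clip(a*1.7,0,255).astype(np.uint8)); print(robot.get_obs()['tcp_pos'])
E
```

```text
[635.43514238 104.35515976 116.62163412]
```

View pics/c4.png

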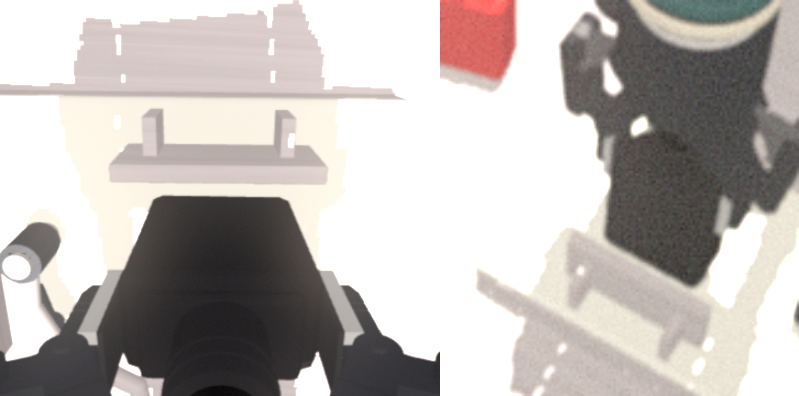

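In the left crop the fence's front top edge runs (110,182)–(327,182) and the bottle's far foot edge (150,197)–(288,199). The bottle is centred and nearly parallel.

```bash
python3 - <<'E'
from h import *
np.set_printoptions(precision=4,suppress=True)
f=lambda x,y:(110+x/1.1,60+y/1.1)
a,b=onz('w4',*f(110,182),70),onz('w4',*f(327,183),70); print((a+b)/2,np.linalg.norm(a-b),np.arctan2(-(a-b)[0],(a-b)[1]))
zf=54
a,b=onz('w4',*f(150,197),zf),onz('w4',*f(288,199),zf); print((a+b)/2,np.linalg.norm(a-b),np.arctan2(-(a-b)[0],(a-b)[1]))
y=.046; rel(np.array([664,106,95])-21*np.array([np.cos(y),np.sin(y),0])*1.,y-np.pi/2)
E
```

```text
[663.649  106.2973  70.    ] 89.66944330319997 0.040185430129964804
[651.1436 105.5521  54.    ] 63.006950450817115 0.029586640636671192
[ 0.0302 -0.0013  0.0866] [-0.0001 -0.0016  0.    ]
```

>>> {"api": "jog_arm", "payload": {
  "plan": [
    {"claw": 0.6,"tx": 0.02,"ty": 0,"tz": 0.03,"wx": 0,"wy": 0,"wz": 0},
    {"claw": 0.6,"tx": 0.038,"ty": 0,"tz": 0.06,"wx": 0,"wy": 0,"wz": 0},
    {"claw": 0.6,"tx": 0.038,"ty": 0,"tz": 0.08,"wx": 0,"wy": 0,"wz": 0},
    {"claw": 0.6,"tx": 0.038,"ty": 0,"tz": 0.09,"wx": 0,"wy": 0,"wz": 0},
    {"claw": 0.6,"tx": 0.038,"ty": 0,"tz": 0.09,"wx": 0,"wy": 0,"wz": 0},
    {"claw": 0.6,"tx": 0.038,"ty": 0,"tz": 0.09,"wx": 0,"wy": 0,"wz": 0}
  ]
}}

```text
clock: 10.35
tcp_pos: [644.4, 105.1, 94.0]
orientation: [3.141, 0.073, 0.001]
force: [-2.7, 0.6, 8.2]
grip_width: 0.738
grip_force: 67.3
```

>>> {"api": "jog_arm", "payload": {
  "plan": [
    {"claw": 0.6,"tx": 0.006,"ty": 0,"tz": -0.001,"wx": 0,"wy": 0,"wz": 0},
    {"claw": 0.6,"tx": 0.01,"ty": 0,"tz": -0.001,"wx": 0,"wy": 0,"wz": 0},
    {"claw": 0.6,"tx": 0.01,"ty": 0,"tz": -0.001,"wx": 0,"wy": 0,"wz": 0}
  ]
}}

```text
clock: 10.65
tcp_pos: [644.8, 105.0, 94.0]
orientation: [3.14, 0.073, -0.007]
force: [-9.2, -0.3, 11.4]
grip_width: 0.733
grip_force: 67.8
```

>>> {"api": "jog_arm", "payload": {
  "plan": [
    {"claw": 0.6,"tx": 0,"ty": 0,"tz": -0.003,"wx": 0,"wy": 0,"wz": 0},
    {"claw": 0.6,"tx": 0.004,"ty": 0,"tz": -0.003,"wx": 0,"wy": 0,"wz": 0},
    {"claw": 0.6,"tx": 0.004,"ty": 0,"tz": -0.003,"wx": 0,"wy": 0,"wz": 0},
    {"claw": 0.6,"tx": 0.004,"ty": 0,"tz": -0.003,"wx": 0,"wy": 0,"wz": 0}
  ]
}}

```text
clock: 11.05
tcp_pos: [644.8, 105.0, 94.0]
orientation: [3.14, 0.074, -0.01]
force: [-9.7, -1.1, 10.7]
grip_width: 0.74
grip_force: 67.6
```

>>> {"api": "jog_arm", "payload": {
  "plan": [
    {"claw": 0.8,"tx": -0.006,"ty": 0,"tz": -0.003,"wx": 0,"wy": 0,"wz": 0},
    {"claw": 1,"tx": -0.006,"ty": 0,"tz": -0.003,"wx": 0,"wy": 0,"wz": 0},
    {"claw": 1,"tx": -0.006,"ty": 0,"tz": -0.003,"wx": 0,"wy": 0,"wz": 0},
    {"claw": 1,"tx": -0.006,"ty": 0,"tz": -0.003,"wx": 0,"wy": 0,"wz": 0},
    {"claw": 1,"tx": -0.006,"ty": 0,"tz": -0.05,"wx": 0,"wy": 0,"wz": 0},
    {"claw": 1,"tx": -0.006,"ty": 0,"tz": -0.15,"wx": 0,"wy": 0,"wz": 0},
    {"claw": 1,"tx": -0.006,"ty": 0,"tz": -0.3,"wx": 0,"wy": 0,"wz": 0},
    {"claw": 1,"tx": -0.006,"ty": 0,"tz": -0.45,"wx": 0,"wy": 0,"wz": 0},
    {"claw": 0.7,"tx": -0.006,"ty": 0,"tz": -0.6,"wx": 0,"wy": 0,"wz": 0},
    {"claw": 0.4,"tx": -0.006,"ty": 0,"tz": -0.6,"wx": 0,"wy": 0,"wz": 0}
  ]
}}

```text
clock: 12.05
tcp_pos: [650.1, 105.5, 252.7]
orientation: [-3.139, -0.073, -0.022]
force: [0.3, 0.4, 0.7]
grip_width: 0.689
grip_force: 0.0
```

```bash
python3 - <<'E'
from h import *
np.set_printoptions(precision=4,suppress=True)
i=snap('wrist','w5')['image'];s=snap('scene','s5')['image'];t=snap('top','t5')['image']
a=np.hstack([cv2.resize(i[60:420,110:510],(440,396)),cv2.resize(s[240:400,280:425],(359,396))])
cv2.imwrite('pics/c5.png',np.clip(a*1.7,0,255).astype(np.uint8))
P=np.array([617.5,193.5]);th=1.25;al=.075-th
peg=P+138*np.array([np.sin(al),-np.cos(al)]);print(peg)
rel((peg[0],peg[1],215),al)
E
```

```text
[490.1688 140.2951]
[-0.6161 -0.17    0.1161] [ 0.0001 -0.0006 -0.2225]
```

View pics/c5.png

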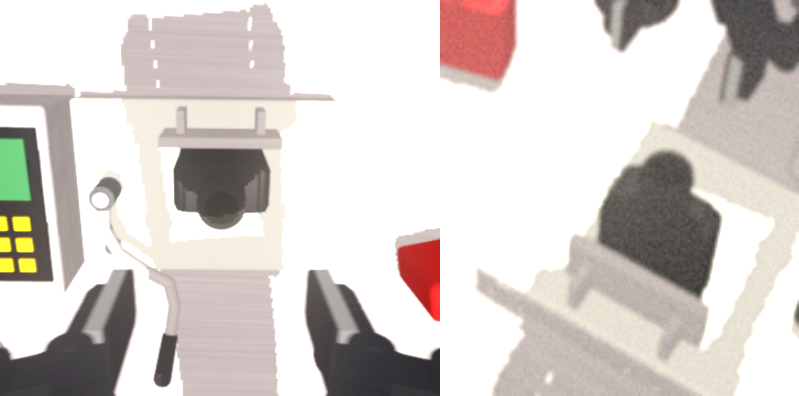

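The bottle stands upright against the fence, spanning 175–270 with the fence at 160–282, so it is centred. The open arm's peg top is at crop (163,379).

```bash
python3 - <<'E'
from h import *
np.set_printoptions(precision=4,suppress=True)
print(onz('w5',110+163/1.1,60+379/1.1,109))
a,b=onz('w5',110+160/1.1,60+148/1.1,70),onz('w5',110+282/1.1,60+148/1.1,70);print((a+b)/2)
a,b=onz('w5',110+175/1.1,60+183/1.1,110),onz('w5',110+270/1.1,60+183/1.1,110);print((a+b)/2)
print(onz('w5',110+221/1.1,60+211/1.1,142))
rel((489,138,215),-1.175)
E
```

```text
[492.8237 141.672  109.    ]
[663.3699 105.7968  70.    ]
[649.4323 104.2652 110.    ]
[642.2709 104.9605 142.    ]
[-0.6212 -0.161   0.1161] [ 0.0001 -0.0006 -0.2225]
```

>>> {"api": "jog_arm", "payload": {
  "plan": [
    {"claw": 0.4,"tx": -0.16,"ty": -0.04,"tz": 0,"wx": 0,"wy": 0,"wz": -0.075},
    {"claw": 0.4,"tx": -0.32,"ty": -0.085,"tz": 0,"wx": 0,"wy": 0,"wz": -0.15},
    {"claw": 0.4,"tx": -0.47,"ty": -0.13,"tz": 0,"wx": 0,"wy": 0,"wz": -0.2225},
    {"claw": 0.4,"tx": -0.57,"ty": -0.16,"tz": 0.04,"wx": 0,"wy": 0,"wz": -0.2225},
    {"claw": 0.4,"tx": -0.613,"ty": -0.169,"tz": 0.116,"wx": 0,"wy": 0,"wz": -0.2225},
    {"claw": 0.4,"tx": -0.613,"ty": -0.169,"tz": 0.2,"wx": 0,"wy": 0,"wz": -0.2225},
    {"claw": 0.4,"tx": -0.613,"ty": -0.169,"tz": 0.3,"wx": 0,"wy": 0,"wz": -0.2225},
    {"claw": 0.4,"tx": -0.613,"ty": -0.169,"tz": 0.38,"wx": 0,"wy": 0,"wz": -0.2225},
    {"claw": 0.4,"tx": -0.613,"ty": -0.169,"tz": 0.38,"wx": 0,"wy": 0,"wz": -0.2225},
    {"claw": 0.4,"tx": -0.613,"ty": -0.169,"tz": 0.38,"wx": 0,"wy": 0,"wz": -0.2225}
  ]
}}

```text
clock: 13.2
tcp_pos: [489.7, 139.8, 147.2]
orientation: [3.08, 0.618, -0.005]
force: [0.2, 0.0, -0.7]
grip_width: 0.4
grip_force: 0.0
```

```bash
python3 - <<'E'
from h import *
np.set_printoptions(precision=4,suppress=True)
rel((491,140,215),-1.175)
i=snap('wrist','w6')['image'];cv2.imwrite('pics/c6.png',i)
# dark peg top between the pads: columns of dark pixels on rows
g=i.max(2); 
for r in (330,345,360): print(r,''.join('#' if g[r,c]<45 else '.' for c in range(200,420,4)))
P=np.array([617.5,193.5]);a0=-1.175
p0=P+138*np.array([np.sin(a0),-np.cos(a0)])
for th in np.arange(1.15,.4,-.1):
    al=.075-th; d=P+138*np.array([np.sin(al),-np.cos(al)])-p0
    print(round(th,2),np.array([-np.sin(a0)*d[0]+np.cos(a0)*d[1],np.cos(a0)*d[0]+np.sin(a0)*d[1],0])/250,-(al-a0)/(np.pi/2))
E
```

```text
[ 0.0042  0.0013 -0.2711] [-0.0004  0.0021  0.    ]
330 .........#....###......................###.............
345 ......#.#....####......................####....####....
360 ....#######..####.......................###..#########.
1.15 [0.0028 0.0551 0.    ] -0.06366197723675819
1.05 [0.011  0.1097 0.    ] -0.12732395447351638
0.95 [0.0247 0.1631 0.    ] -0.1909859317102746
0.85 [0.0436 0.215  0.    ] -0.25464790894703276
0.75 [0.0676 0.2646 0.    ] -0.31830988618379097
0.65 [0.0964 0.3117 0.    ] -0.3819718634205492
0.55 [0.1298 0.3556 0.    ] -0.4456338406573074
0.45 [0.1674 0.396  0.    ] -0.5092958178940655
```

View pics/c6.png

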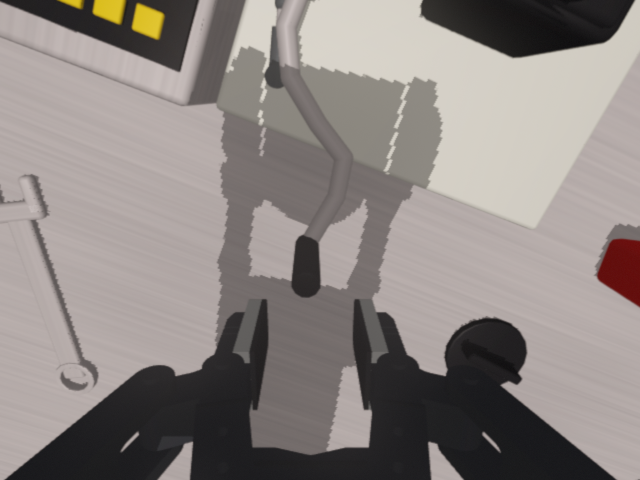

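```bash
python3 -c "
from h import *
print(proj('w6',(491,140,109)))"
```

```text
[311.49911926 287.83825571]
```

The peg top is at (306,285), centred between the pads. I'll descend now, then swing the arm in.

>>> {"api": "jog_arm", "payload": {
  "plan": [
    {"claw": 0.4,"tx": 0.004,"ty": -0.002,"tz": 0.1,"wx": 0,"wy": 0,"wz": 0},
    {"claw": 0.4,"tx": 0.004,"ty": -0.002,"tz": 0.17,"wx": 0,"wy": 0,"wz": 0},
    {"claw": 0.4,"tx": 0.004,"ty": -0.002,"tz": 0.215,"wx": 0,"wy": 0,"wz": 0},
    {"claw": 0.4,"tx": 0.004,"ty": -0.002,"tz": 0.215,"wx": 0,"wy": 0,"wz": 0},
    {"claw": 0.4,"tx": 0.004,"ty": -0.002,"tz": 0.215,"wx": 0,"wy": 0,"wz": 0}
  ]
}}

```text
clock: 13.75
tcp_pos: [492.3, 141.1, 95.6]
orientation: [-3.08, -0.618, -0.002]
force: [-0.1, 0.5, -0.0]
grip_width: 0.4
grip_force: 0.0
```

>>> {"api": "jog_arm", "payload": {
  "plan": [
    {"claw": 0.4,"tx": 0.003,"ty": 0.055,"tz": 0,"wx": 0,"wy": 0,"wz": -0.064},
    {"claw": 0.4,"tx": 0.011,"ty": 0.11,"tz": 0,"wx": 0,"wy": 0,"wz": -0.127},
    {"claw": 0.4,"tx": 0.025,"ty": 0.163,"tz": 0,"wx": 0,"wy": 0,"wz": -0.191},
    {"claw": 0.4,"tx": 0.044,"ty": 0.215,"tz": 0,"wx": 0,"wy": 0,"wz": -0.255},
    {"claw": 0.4,"tx": 0.068,"ty": 0.265,"tz": 0,"wx": 0,"wy": 0,"wz": -0.318},
    {"claw": 0.4,"tx": 0.096,"ty": 0.312,"tz": 0,"wx": 0,"wy": 0,"wz": -0.382},
    {"claw": 0.4,"tx": 0.13,"ty": 0.356,"tz": 0,"wx": 0,"wy": 0,"wz": -0.446},
    {"claw": 0.4,"tx": 0.167,"ty": 0.396,"tz": 0,"wx": 0,"wy": 0,"wz": -0.509},
    {"claw": 0.4,"tx": 0.167,"ty": 0.396,"tz": 0,"wx": 0,"wy": 0,"wz": -0.509},
    {"claw": 0.4,"tx": 0.167,"ty": 0.396,"tz": 0,"wx": 0,"wy": 0,"wz": -0.509},
    {"claw": 0.4,"tx": 0.167,"ty": 0.396,"tz": -0.15,"wx": 0,"wy": 0,"wz": -0.509},
    {"claw": 0.4,"tx": 0.167,"ty": 0.396,"tz": -0.35,"wx": 0,"wy": 0,"wz": -0.509},
    {"claw": 0.4,"tx": 0.167,"ty": 0.396,"tz": -0.55,"wx": 0,"wy": 0,"wz": -0.509},
    {"claw": 0.4,"tx": 0.167,"ty": 0.396,"tz": -0.6,"wx": 0,"wy": 0,"wz": -0.509},
    {"claw": 0.4,"tx": 0.167,"ty": 0.396,"tz": -0.6,"wx": 0,"wy": 0,"wz": -0.509}
  ]
}}

```text
clock: 15.25
tcp_pos: [569.9, 66.3, 249.1]
orientation: [2.595, 1.765, 0.01]
force: [-0.2, -0.0, -0.3]
grip_width: 0.399
grip_force: 0.0
```

>>> {"api": "jog_arm", "payload": {
  "plan": [
    {"claw": 0.4,"tx": 0.1,"ty": -0.15,"tz": 0,"wx": 0,"wy": 0,"wz": 0},
    {"claw": 0.4,"tx": 0.2,"ty": -0.3,"tz": 0,"wx": 0,"wy": 0,"wz": 0},
    {"claw": 0.4,"tx": 0.3,"ty": -0.45,"tz": 0,"wx": 0,"wy": 0,"wz": 0},
    {"claw": 0.4,"tx": 0.4,"ty": -0.6,"tz": 0,"wx": 0,"wy": 0,"wz": 0},
    {"claw": 0.4,"tx": 0.4,"ty": -0.6,"tz": 0,"wx": 0,"wy": 0,"wz": 0},
    {"claw": 0.4,"tx": 0.4,"ty": -0.6,"tz": 0,"wx": 0,"wy": 0,"wz": 0},
    {"claw": 0.4,"tx": 0.4,"ty": -0.6,"tz": 0,"wx": 0,"wy": 0,"wz": 0}
  ]
}}

```text
clock: 15.95
tcp_pos: [464.9, 213.0, 243.3]
orientation: [2.597, 1.767, -0.004]
force: [-0.3, -0.1, -0.2]
grip_width: 0.401
grip_force: 0.0
```

```bash
python3 - <<'E'
from h import *
np.set_printoptions(precision=1,suppress=True)
from scipy import ndimage
snap('scene','s7');snap('top','t7')
# peg expected at 0.25
P=np.array([617.5,193.5]);al=.075-.25;pg=P+138*np.array([np.sin(al),-np.cos(al)]);print('peg expected',pg)
for n,S in(('t7',[(pg[0],pg[1])]),('s7',[(pg[0],pg[1])])):
    i=cv2.imread(f'pics/{n}.png');q=proj(n,(*pg,90)).astype(int);print(n,q)
    g=i.max(2)[q[1]-30:q[1]+30,q[0]-50:q[0]+50]
    k,st,c=0,0,0
    k,_,st,c=cv2.connectedComponentsWithStats((g<55).astype(np.uint8))
    for s,cc in zip(st[1:],c[1:]):
        if s[4]>20: print('dark',s[:4]+[q[0]-50,q[1]-30,0,0],s[4],cc+[q[0]-50,q[1]-30])
    for r in g[::2]: print(''.join(' .:#'[min(3,int(v)//40)] for v in r))
E
```

```text
peg expected [593.5  57.6]
t7 [273 212]
dark [236 182  36  21] 627 [254.8 190.6]
dark [271 210   7  12] 56 [273.9 215.1]
############:.                                 ..:::::::############################################
#############.                                  ........:###########################################
#############.                                   .::::::############################################
#############.                                   :##################################################
#############:.                                  :##################################################
##############:.                                 :##################################################
###############:.                               .:##################################################
################:.                              .###################################################
#################:.                             .###################################################
##################:..    ..::###::..            :#####################
[... 4433 characters left out ...]
#########################################:::::::................:#############################
###############################################:..::...................:############################
#############################################:..........................:###########################
############################################............................:###########################
##########################################:.............................:###########################
#########################################:..............................############################
#######################################:................................:###########################
```

```bash
python3 - <<'E'
from h import *
np.set_printoptions(precision=1,suppress=True)
y=.044; X=np.array([np.cos(y),np.sin(y),0]);Y=np.array([-X[1],X[0],0]);S=np.array([663.5,105.8,30])
for n in('t7','s7'):
    m=np.zeros((480,640),np.uint8)
    c=[proj(n,S+X*a+Y*b+[0,0,z]) for a in(-36,0) for b in(-32,32) for z in(0,84)]
    k=[proj(n,S+X*(-18+14*np.cos(t))+Y*14*np.sin(t)+[0,0,z]) for t in np.linspace(0,6.3,20) for z in(84,112)]
    h=[np.array(q) for q in(c,k)]
    print(n,'expected bbox',np.min(c+k,0),np.max(c+k,0))
    g=cv2.imread(f'pics/{n}.png').max(2); lo=np.min(c+k,0).astype(int)-12;hi=np.max(c+k,0).astype(int)+12
    d=(g[lo[1]:hi[1],lo[0]:hi[0]]<65).astype(np.uint8)
    _,_,st,_=cv2.connectedComponentsWithStats(d)
    for s in st[1:]:
        if s[4]>150: print('  seen',s[:2]+lo,s[:2]+s[2:4]+lo)
E
```

```text
t7 expected bbox [232.8 167.4] [272.9 203.2]
  seen [236 170] [273 203]
s7 expected bbox [340.6 301. ] [397.2 372.3]
  seen [345 303] [393 359]
```

```bash
python3 -c "
from h import *
print(robot.close_job())"
```

```text
the job is handed in; nothing more can be done
None
```

The bottle stands upright and centred against the fence with the sprung arm resting on it at about 0.25 rad. I checked this in the last images, backed the gripper clear, and handed the job in at about 16 s; no verdict came back.

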